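Open the bench extraction port

TASK

Open the dust port of the grey extraction box on the joinery bench: press the paddle of the holding pawl down so that its nose lifts out of the notch in the cover and stays up, then take the flat cover by its black knob and swivel it about a quarter turn around its pivot screw, so that the port is left wide open. The cover swivels one way only, and which way can only be felt: try it gently, and if it comes up against the hidden stop do not force it, because the stop tab bends, but swivel it the other way. Leave the bench things lying nearby where they are.

Things in the scene. Friction and masses are not known exactly. Their poses are not given: they have to be found in the camera images.
- housing: Grey painted extraction box fixed to the bench, 180 mm (its x) by 250 mm (its y) by 70 mm high, a steel pipe stub at its -y end. Origin: centre of its underside; z up. On its flat top, along x = 0: the pivot screw (y = -85 mm), the port (y = +5) and the pawl's cross pin (y = +87, 22 mm above the top, parallel to x, between two cheeks 62 mm apart over all and 32 mm high).
- port (a point): Centre of the mouth of the port: a round hole, 60 mm in diameter, in the box's top (height 70 mm), hidden under the cover at the start.
- pivot (a point): On the pivot screw's vertical axis, at the height of the cover's upper face (80 mm above the bench); the screw head stands 6 mm above it. The aluminium cover is a flat plate 8 mm thick and 179 mm long: a 32 mm radius hub here, a 54 mm wide arm, a 42 mm radius disc over the port, and two end lugs whose 20 mm notch takes the pawl's nose.
- knob (a point): Centre of the cover's upright black knob: a cylinder 24 mm in diameter and 45 mm high standing on the cover, from 80 to 125 mm above the bench; this point is at 102.5 mm. It lies 90 mm from the pivot axis and moves with the cover.
- cover (a joint): Swivel angle of the cover, rad: about 0 closed (pointing to the box's +y), positive anticlockwise from above, at most 1.7 either way; port fully uncovered from 0.83. Stiff (2 to 3 N at the knob, up to 8 if it is gripped hard), stays where left. Locked until the pawl is lifted; then a hidden stop tab blocks one direction after 0.05 to 0.1 rad, the other is free.
- stop_tab (a joint): How far the hidden stop tab is bent sideways, m: 0 unbent, either sign when pushed (its side differs between starts and cannot be seen). It yields springily: each 6 N of push at the knob, beyond friction, bends it about 1 mm (2 mm of travel at the knob). It is spoilt if bent by more than 6 mm.
- pawl (a joint): Angle of the pawl, rad: 0 is down, with its nose in the cover's notch; it grows to 0.6 as the paddle is pressed down and the nose rises. The nose is clear of the cover from 0.35 on. It stays where it is left (stiff pin: about 5 N on the paddle).
- paddle (a point): Middle of the pressing area, on the upper face of the pawl's steel paddle (44 mm wide, 62 mm long), which slopes up from the pawl's pin towards the box's +y (35 degrees when the pawl is down, level when fully pressed). This point is 50 mm along the paddle from the pin: about 123 mm above the bench at the start, fully pressed about 95 mm and 10 mm farther out along the box's y.
- offcut: Bystander: oak offcut 50 x 200 x 22 mm lying on the bench, origin under its centre.
- square: Bystander: joiner's try square lying flat, wooden stock 130 x 28 x 18 mm and steel blade 170 mm long; origin under the stock's centre.
- glue: Bystander: white glue bottle standing, 60 mm in diameter, 170 mm high, origin under its centre.
- screwdriver: Bystander: wood-handled screwdriver lying on the bench, about 200 mm long.

How it is judged:
By the outcome, as a careful person would: the job done as asked, in the order asked, and still so for the second after the job is handed in, with the robot touching nothing.
It also fails if it takes over 45 s, if anything falls off the work surface, if the arm or the gripper's body presses on something with over 40 N, if the wrist force passes 120 N, or if a joint passes its speed limit or range.

ROBOT

A 7-joint arm with a two-finger parallel gripper is mounted at the origin on the work surface. World frame = base frame: x ahead of the robot, y to its left, z up, the work surface at z = 0. Lengths are in m, angles in rad, forces in N, time in s.
With the tool pointing down it reaches from about 0.425 to 0.95 m from the base axis. Payload 4.7 kg.
Tool frame: the origin (TCP) lies midway between the tips of the shut fingers; the grasp point (between the pads) lies 19 mm behind it (r.grip_point_offset is the distance from the TCP to the grasp point, in m); z points along the fingers, y is the line along which they close (so a half turn about z gives the same grasp; the last joint's range is limited). The gripper opens to 87 mm and grips with 3 to 60 N. Pads are 19 mm wide; open, the fingers measure 117 mm over their backs; the gripper's body (75 mm by 190 mm) begins 51 mm behind the grasp point.
Start: joints at [1.259, 0.469, -0.049, 1.532, 0.024, 1.141, -0.082], TCP at [0.188, -0.648, 0.223] pointing down, gripper open.
Joint ranges: [-2.59, 2.59], [-0.33, 1.99], [-1.39, 1.29], [0.1, 2.45], [-1.04, 4.18], [0.21, 1.99], [-2.66, 2.66]. Speed limits (rad/s): [2.57, 2.57, 3.14, 3.14, 3.14, 3.14, 3.14].

INTERFACE

Orientations are given as a 3x3 rotation matrix whose columns are the frame's x, y, z axes.
In Python, from plant import r gives the robot as it stands. The module is installed in compiled form; this text tells all that it offers.
- The arm moves only by the tool move_arm, never from a script. Its argument "rows" is a list of rows, each an object of numbers: "fingers": the opening, from 0 (shut) to 1 (fully open); "tx", "ty", "tz": the shift along the tool's x, y, z as a fraction of full scale; "rx", "ry", "rz": the turn, a rotation vector about the tool's x, y, z as a fraction of full scale. A call has 1 to 12 rows; each row shifts and turns the commanded pose from where the row before left it, along the tool's axes as they then stand; what a row does not reach is not made up. Full scale, the value 1, is 0.04 m for a shift and 5 degrees for a turn. A row lasts 1/12 s, in which the tool goes at most 41.7 mm and 7.16 degrees, less where a joint would pass 70% of its speed; a pose out of reach is approached as far as the arm can. A call with a number of a shift or a turn outside -1 to 1 is refused whole. A call with a gripper value outside its range is refused whole. The fingers move at their own pace and stop on an object; "newtons" is the grip in N (left out, the last holds). Time passes only in rows, so rows that do not move let the fingers close. It gives the time, the measured TCP pose, the force, the opening and the grip force at its end, in the units of the state.
- r.get_obs(): the state, without advancing time (a new reading comes with each control period).
- r.camera(name): name is "scene" or "top" or "wrist"; returns (picture, depth): 384x512x3 uint8, red, green, blue; 384x512 float32, m along the optical axis (not along the pixel's ray), 0 where there is no reading.
- r.calibration(name): a dict with "mtx" (3x3 intrinsics, pixels), "D" ([k1, k2, p1, p2, k3] as OpenCV has them; the pictures are not rectified), "origin" and "rotation" of the camera in the world. Camera axes: x right, y down, z forward; pixel columns grow to the right and rows downward; lengths in m; the calibration is good to about 2 mm. A picture is of the moment at which its call begins: read the wrist's pose just before it. calibration takes no time and is no camera call; for the wrist camera it gives the pose at the moment of the call.
- r.close_job(): hands the job in; it is judged then, once.
The state is a dict: "clock": time; "qpos": joint angles; "qvel": joint speeds; "effort": joint torques, N m; "tool_pos": TCP position; "eef_rot": TCP orientation; "contact_force": force on the tool from outside, world axes, zero at the start; "ft_torque": the same for the moment, N m; "gripper_width": opening from 0.0 (shut) to 1.0 (fully open); "grasp_force": force on a finger pad.
Only numpy, scipy, OpenCV 4.12 (cv2) and the standard library are available. Lean on these libraries where they do the work, as an engineer would, in place of code of your own. Each camera call takes 0.05 s, during which the arm holds its last target. There are 200 camera calls.

## Working session

There is one attempt and no reset: what is moved stays moved. The work goes in short steps, Python scripts to look and compute and a tool call to move; the robot and the scene stay as the last step left them, time stands still between calls to the robot, and variables do not carry over. Pictures are saved under pics/ and viewed, at most 10 in all, crops included, and the job is handed in when it is done.

Besides the shell and the picture viewer there is one more tool, called after "Emit:" as name([rows], argument=value, ...), one row to a line, values as JSON. move_arm: Moves the arm, as the interface text tells. Shift numbers are shares of 0.04 m and turn numbers shares of 5 degrees, none past 1 either way. Its arguments: {"type":"object","properties":{"rows":{"type":"array","items":{"type":"object","properties":{"fingers":{"type":"number"},"tx":{"type":"number","minimum":-1,"maximum":1},"ty":{"type":"number","minimum":-1,"maximum":1},"tz":{"type":"number","minimum":-1,"maximum":1},"rx":{"type":"number","minimum":-1,"maximum":1},"ry":{"type":"number","minimum":-1,"maximum":1},"rz":{"type":"number","minimum":-1,"maximum":1}}}},"newtons":{"type":"number"}},"required":["rows"]}

```bash
mkdir -p pics
python3 - <<'E'
from plant import r
import cv2,numpy as np
o=r.get_obs();print(o)
for n in("scene","top"):
    p,d=r.camera(n);cv2.imwrite(f"pics/{n}0.png",p[:,:,::-1]);np.save(f"pics/{n}0.npy",d)
    c=r.calibration(n);print(n,c)
E
```

```text
{'clock': 0.0, 'qpos': array([ 1.25910619,  0.46944935, -0.04855895,  1.5337122 ,  0.02407913,
        1.14100274, -0.0823362 ]), 'qvel': array([ 0.00059003,  0.00019467,  0.00113532, -0.00024255, -0.00163956,
        0.00093959, -0.00104689]), 'effort': array([ 6.70204427e-04, -5.07973981e+01, -8.02176073e-02, -2.36152053e+01,
       -6.12295652e-02,  3.80662666e-02,  1.92156767e-04]), 'tool_pos': array([ 0.18817205, -0.64760293,  0.22148626]), 'eef_rot': array([[ 9.60293162e-01,  2.78992213e-01, -6.22575289e-04],
       [ 2.78992899e-01, -9.60291311e-01,  1.88689816e-03],
       [-7.14237464e-05, -1.98566949e-03, -9.99998026e-01]]), 'contact_force': array([ 0.24346634,  0.46792272, -0.26478011]), 'ft_torque': array([-0.00529268, -0.02078062,  0.01013629]), 'grasp_force': 0.0, 'gripper_width': 0.9991813531610005}
scene {'mtx': array([[433.44209558,   0.        , 249.47115372],
       [  0.        , 433.44209558, 188.59340334],
       [  0.        ,   0.        ,   1.        ]]), 'D': array([-0.12033233,  0.        ,  0.        ,  0.        ,  0.        ]), 'origin': array([ 1.38682443, -0.76198768,  0.99400208]), 'rotation': array([[ 0.6677235 ,  0.46286582, -0.58300991],
       [ 0.74440865, -0.41408322,  0.52382331],
       [ 0.00104529, -0.78376675, -0.62105442]])}
top {'mtx': array([[457.52244025,   0.        , 257.39627876],
       [  0.        , 457.52244025, 190.26537548],
       [  0.        ,   0.        ,   1.        ]]), 'D': array([-0.11963787,  0.        ,  0.        ,  0.        ,  0.        ]), 'origin': array([ 2.99160874e-01, -3.39550816e-04,  1.49044027e+00]), 'rotation': array([[-0.00185675, -0.98328971,  0.1820382 ],
       [-0.99984987,  0.00496155,  0.01660186],
       [-0.01722763, -0.18198005, -0.9831513 ]])}
```

View pics/top0.png

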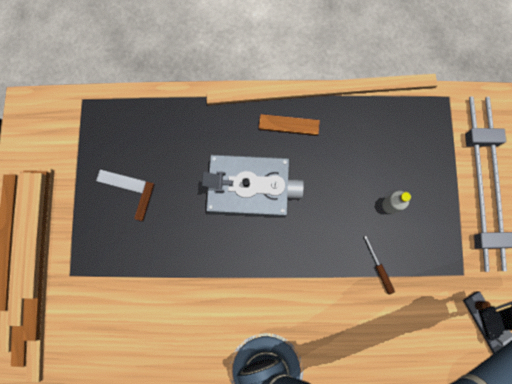

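View pics/scene0.png

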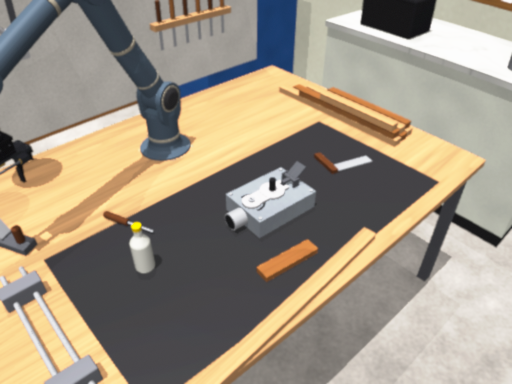

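The top view shows the box with corners near (211,155), (289,158), (288,216) and (207,213). The pivot is near (276,185), the knob top near (246,183) and the paddle near (213,182). The scene view agrees: pipe towards world -y, paddle towards +y.

```bash
cat > h.py <<'E'
import numpy as np,cv2
def ray(c,px,z):
    u=cv2.undistortPoints(np.array([[px]],float),c["mtx"],c["D"])[0,0]
    d=c["rotation"]@np.array([u[0],u[1],1.]);o=np.array(c["origin"])
    return o+d*(z-o[2])/d[2]
def proj(c,P):
    q=c["rotation"].T@(np.asarray(P,float)-c["origin"])
    return cv2.projectPoints(q[None],np.zeros(3),np.zeros(3),c["mtx"],c["D"])[0].ravel()
E
python3 - <<'E'
from plant import r
from h import *
p=cv2.imread("pics/top0.png");cv2.imwrite("pics/crop.png",cv2.resize(p[145:225,195:315],None,fx=6.5,fy=6.5,interpolation=cv2.INTER_CUBIC))
c=r.calibration("top")
for n,px,z in[("c1",(211,155),.07),("c2",(289,158),.07),("c3",(288,216),.07),("c4",(207,213),.07),("piv",(276,185),.086),("knob",(246,183),.125),("pad",(213,182),.123)]:print(n,ray(c,px,z).round(3))
E
```

```text
c1 [0.678 0.173 0.07 ]
c2 [ 0.667 -0.078  0.07 ]
c3 [ 0.48  -0.072  0.07 ]
c4 [0.49  0.182 0.07 ]
piv [ 0.576 -0.035  0.086]
knob [0.575 0.057 0.125]
pad [0.579 0.159 0.123]
```

View pics/crop.png

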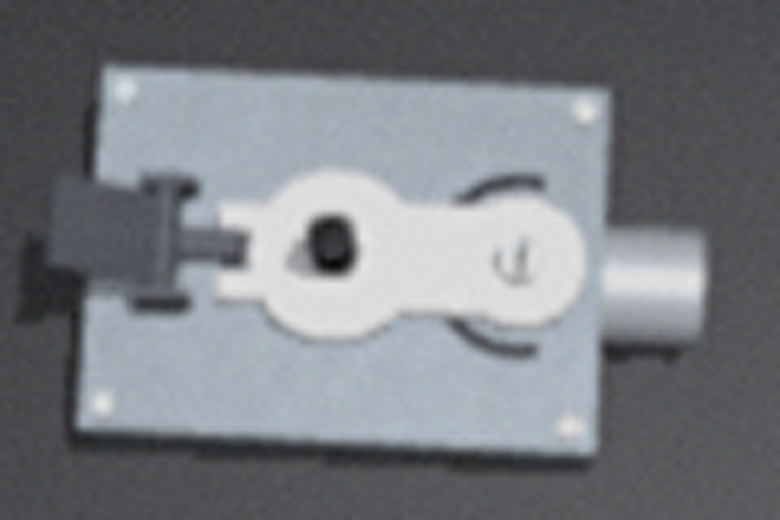

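Emit:
move_arm([
  {"rz":-0.95,"tz":-0.05,"fingers":0},
  {"rz":-0.95,"tz":-0.05,"fingers":0},
  {"rz":-0.95,"tz":-0.05,"fingers":0},
  {"rz":-0.95,"tz":-0.05,"fingers":0},
  {"rz":-0.95,"fingers":0},
  {"rz":-0.95,"fingers":0},
  {"rz":-0.95,"fingers":0},
  {"rz":-0.95,"fingers":0},
  {"rz":-0.95,"fingers":0},
  {"rz":-0.95,"fingers":0},
  {"rz":-0.95,"fingers":0},
  {"rz":-0.95,"fingers":0},
])

```text
schema error: expected keys fingers, tx, ty, tz, rx, ry, rz
```

Emit:
move_arm([
  {"rz":-0.95,"fingers":0},
  {"rz":-0.95,"fingers":0},
  {"rz":-0.95,"fingers":0},
  {"tx":0.8,"ty":0.4},
  {"tx":0.8,"ty":0.4},
  {"tx":0.8,"ty":0.4},
  {"tx":0.8,"ty":0.4},
  {"tx":0.8,"ty":0.4},
  {"tx":0.8,"ty":0.4},
  {"tx":0.8,"ty":0.4},
  {"tx":0.8,"ty":0.4},
  {"tx":0.8,"ty":0.4},
])

```text
schema error: expected keys fingers, tx, ty, tz, rx, ry, rz
```

All keys are needed in each row.

Emit:
move_arm([
  {"fingers":0,"tx":0,"ty":0,"tz":-0.05,"rx":0,"ry":0,"rz":-0.95},
  {"fingers":0,"tx":0,"ty":0,"tz":-0.05,"rx":0,"ry":0,"rz":-0.95},
  {"fingers":0,"tx":0,"ty":0,"tz":-0.05,"rx":0,"ry":0,"rz":-0.95},
  {"fingers":0,"tx":0,"ty":0,"tz":-0.05,"rx":0,"ry":0,"rz":-0.95},
  {"fingers":0,"tx":0,"ty":0,"tz":0,"rx":0,"ry":0,"rz":-0.95},
  {"fingers":0,"tx":0,"ty":0,"tz":0,"rx":0,"ry":0,"rz":-0.95},
  {"fingers":0,"tx":0,"ty":0,"tz":0,"rx":0,"ry":0,"rz":-0.95},
  {"fingers":0,"tx":0,"ty":0,"tz":0,"rx":0,"ry":0,"rz":-0.95},
  {"fingers":0,"tx":0,"ty":0,"tz":0,"rx":0,"ry":0,"rz":-0.95},
  {"fingers":0,"tx":0,"ty":0,"tz":0,"rx":0,"ry":0,"rz":-0.95},
  {"fingers":0,"tx":0,"ty":0,"tz":0,"rx":0,"ry":0,"rz":-0.95},
  {"fingers":0,"tx":0,"ty":0,"tz":0,"rx":0,"ry":0,"rz":-0.95},
])

```text
clock: 1.1
tool_pos: [0.1882, -0.6479, 0.2299]
eef_rot: [[0.285, 0.959, -0.0], [0.959, -0.285, 0.001], [0.001, -0.001, -1.0]]
contact_force: [-0.5, -0.6, -0.4]
gripper_width: 0.173
grasp_force: 0.0
```

Emit:
move_arm([
  {"fingers":0,"tx":0,"ty":0,"tz":0,"rx":0,"ry":0,"rz":-0.95},
  {"fingers":0,"tx":0,"ty":0,"tz":0,"rx":0,"ry":0,"rz":-0.95},
  {"fingers":0,"tx":0,"ty":0,"tz":0,"rx":0,"ry":0,"rz":-0.95},
  {"fingers":0,"tx":0.8,"ty":0.4,"tz":0,"rx":0,"ry":0,"rz":0},
  {"fingers":0,"tx":0.8,"ty":0.4,"tz":0,"rx":0,"ry":0,"rz":0},
  {"fingers":0,"tx":0.8,"ty":0.4,"tz":0,"rx":0,"ry":0,"rz":0},
  {"fingers":0,"tx":0.8,"ty":0.4,"tz":0,"rx":0,"ry":0,"rz":0},
  {"fingers":0,"tx":0.8,"ty":0.4,"tz":0,"rx":0,"ry":0,"rz":0},
  {"fingers":0,"tx":0.8,"ty":0.4,"tz":0,"rx":0,"ry":0,"rz":0},
  {"fingers":0,"tx":0.8,"ty":0.4,"tz":0,"rx":0,"ry":0,"rz":0},
  {"fingers":0,"tx":0.8,"ty":0.4,"tz":0,"rx":0,"ry":0,"rz":0},
  {"fingers":0,"tx":0.8,"ty":0.4,"tz":0,"rx":0,"ry":0,"rz":0},
])

```text
clock: 2.1
tool_pos: [0.3453, -0.3651, 0.2303]
eef_rot: [[0.045, 0.999, -0.0], [0.999, -0.045, 0.0], [0.0, -0.0, -1.0]]
contact_force: [0.7, -1.0, 0.4]
gripper_width: 0.003
grasp_force: 0.0
```

Emit:
move_arm([
  {"fingers":0,"tx":0.9,"ty":0.4,"tz":0,"rx":0,"ry":0,"rz":0},
  {"fingers":0,"tx":0.9,"ty":0.4,"tz":0,"rx":0,"ry":0,"rz":0},
  {"fingers":0,"tx":0.9,"ty":0.4,"tz":0,"rx":0,"ry":0,"rz":0},
  {"fingers":0,"tx":0.9,"ty":0.4,"tz":0,"rx":0,"ry":0,"rz":0},
  {"fingers":0,"tx":0.9,"ty":0.4,"tz":0,"rx":0,"ry":0,"rz":0},
  {"fingers":0,"tx":0.9,"ty":0.4,"tz":0,"rx":0,"ry":0,"rz":0},
  {"fingers":0,"tx":0.9,"ty":0.4,"tz":0,"rx":0,"ry":0,"rz":0},
  {"fingers":0,"tx":0.9,"ty":0.45,"tz":0,"rx":0,"ry":0,"rz":0},
  {"fingers":0,"tx":0.9,"ty":0.45,"tz":0,"rx":0,"ry":0,"rz":0},
  {"fingers":0,"tx":0.9,"ty":0.45,"tz":0,"rx":0,"ry":0,"rz":0},
  {"fingers":0,"tx":0.9,"ty":0.5,"tz":0,"rx":0,"ry":0,"rz":0},
  {"fingers":0,"tx":0.9,"ty":0.5,"tz":0,"rx":0,"ry":0,"rz":0},
])

```text
clock: 3.1
tool_pos: [0.5705, 0.057, 0.2302]
eef_rot: [[0.045, 0.999, -0.001], [0.999, -0.045, -0.001], [-0.001, -0.001, -1.0]]
contact_force: [1.4, -0.3, 0.0]
gripper_width: 0.002
grasp_force: 0.0
```

Run:
```python
from plant import r
from h import *
p,d=r.camera("wrist");c=r.calibration("wrist");o=r.get_obs()
cv2.imwrite("pics/w1.png",p[:,:,::-1]);np.save("pics/w1.npy",d)
import pickle;pickle.dump(c,open("pics/w1.pkl","wb"))
print(c["origin"],c["rotation"].round(3),o["tool_pos"],o["qpos"].round(2),o["contact_force"])
```

```text
[0.57524895 0.13349586 0.39373111] [[ 0.999 -0.035 -0.005]
 [-0.035 -0.969 -0.244]
 [ 0.004  0.244 -0.97 ]] [0.57351095 0.06718221 0.23083741] [ 0.36  0.39 -0.71  1.73  0.27  1.12 -0.47] [4.25212935 7.1662319  1.87558226]
```

View pics/w1.png

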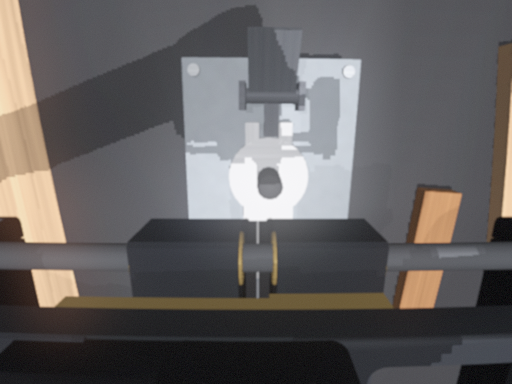

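The wrist view shows the box's back corners at (182,58) and (360,60), the paddle's outer edge centred near (274,30), the pin at (272,97) and the knob top near (268,180).

Run:
```python
from h import *
import pickle
from plant import r
c=pickle.load(open("pics/w1.pkl","rb"));d=np.load("pics/w1.npy")
for n,px,z in[("cL",(182,58),.07),("cR",(360,60),.07),("padend",(274,30),.128),("pin",(272,97),.096),("knobtop",(268,179),.125),("disc",(269,176),.08)]:
    u=cv2.undistortPoints(np.array([[px]],float),c["mtx"],c["D"])[0,0];D=d[px[1],px[0]]
    print(n,ray(c,px,z).round(4),"depth pt",(c["origin"]+c["rotation"]@(np.array([u[0],u[1],1])*D)).round(4))
m=np.isfinite(d)
# centre of disc by 3D: points z in .078-.083 ; knob top z .12-.128
v,u=np.mgrid[0:215,150:400];pt=np.stack([u.ravel(),v.ravel()],1).astype(float)
n=cv2.undistortPoints(pt[:,None],c["mtx"],c["D"])[:,0];D=d[:215,150:400].ravel()
P=c["origin"]+(np.c_[n,np.ones(len(n))]*D[:,None])@c["rotation"].T
k=(P[:,2]>.115)&(P[:,2]<.135)&(P[:,1]<.1)
print("knob",P[k].mean(0).round(4),P[k].min(0).round(3),P[k].max(0).round(3))
k=(P[:,2]>.1)&(P[:,2]<.16)&(P[:,1]>.13)
print("paddle",P[k].mean(0).round(4),P[k].min(0).round(3),P[k].max(0).round(3))
o=r.get_obs();print(o["tool_pos"],o["contact_force"])
```

```text
cL [0.5028 0.1941 0.07  ] depth pt [0.5032 0.1937 0.072 ]
cR [0.6825 0.1864 0.07  ] depth pt [0.682  0.1861 0.0718]
padend [0.5923 0.2018 0.128 ] depth pt [0.5921 0.2011 0.1309]
pin [0.591  0.1512 0.096 ] depth pt [0.5908 0.1509 0.1004]
knobtop [0.5842 0.0779 0.125 ] depth pt [0.5842 0.0779 0.1251]
disc [0.5868 0.0718 0.08  ] depth pt [0.5851 0.0809 0.1262]
knob [0.5856 0.0713 0.1253] [0.574 0.059 0.115] [0.597 0.082 0.128]
paddle [0.5916 0.1767 0.1153] [0.56  0.138 0.1  ] [0.621 0.205 0.133]
[0.57351095 0.06718221 0.23083741] [4.25212935 7.1662319  1.87558226]
```

The calibration was read after the picture while the arm was still settling; I'll repeat it now that the arm is at rest.

```bash
cat >> h.py <<'E'
def cloud(r,v0,v1,u0,u1):
    c=r.calibration("wrist");p,d=r.camera("wrist")
    v,u=np.mgrid[v0:v1,u0:u1];pt=np.stack([u.ravel(),v.ravel()],1).astype(float)
    n=cv2.undistortPoints(pt[:,None],c["mtx"],c["D"])[:,0];D=d[v0:v1,u0:u1].ravel()
    return p,c,c["origin"]+(np.c_[n,np.ones(len(n))]*D[:,None])@c["rotation"].T
E
python3 - <<'E'
from h import *
from plant import r
r.camera("top")
print(r.get_obs()["tool_pos"],r.get_obs()["contact_force"])
p,c,P=cloud(r,0,215,150,400)
cv2.imwrite("pics/w2.png",p[:,:,::-1])
def s(n,k):print(n,P[k].mean(0).round(4),P[k].min(0).round(3),P[k].max(0).round(3))
s("knob",(P[:,2]>.122)&(P[:,2]<.135)&(P[:,1]<.1))
s("paddle",(P[:,2]>.105)&(P[:,2]<.16)&(P[:,1]>.12))
s("box",(P[:,2]>.066)&(P[:,2]<.076))
print(r.get_obs()["tool_pos"])
E
```

```text
[0.57147533 0.06385755 0.23058164] [-0.98202517  0.67565963 -0.4100435 ]
knob [0.5822 0.0593 0.1251] [0.57  0.047 0.122] [0.594 0.07  0.127]
paddle [0.5894 0.1741 0.1189] [0.567 0.139 0.105] [0.616 0.194 0.132]
box [0.5845 0.1087 0.0702] [0.491 0.019 0.067] [0.679 0.183 0.076]
[0.57033564 0.05980574 0.23009441]
```

Emit:
move_arm([
  {"fingers":0,"tx":0.7,"ty":0.06,"tz":0,"rx":0,"ry":0,"rz":0},
  {"fingers":0,"tx":0.8,"ty":0.06,"tz":0,"rx":0,"ry":0,"rz":0},
  {"fingers":0,"tx":0.8,"ty":0.06,"tz":0,"rx":0,"ry":0,"rz":0},
  {"fingers":0,"tx":0.5,"ty":0.05,"tz":0.2,"rx":0,"ry":0,"rz":0},
  {"fingers":0,"tx":0.25,"ty":0,"tz":0.4,"rx":0,"ry":0,"rz":0},
  {"fingers":0,"tx":0,"ty":0,"tz":0.5,"rx":0,"ry":0,"rz":0},
  {"fingers":0,"tx":0,"ty":0,"tz":0.5,"rx":0,"ry":0,"rz":0},
  {"fingers":0,"tx":0,"ty":0,"tz":0.4,"rx":0,"ry":0,"rz":0},
  {"fingers":0,"tx":0,"ty":0,"tz":0.2,"rx":0,"ry":0,"rz":0},
  {"fingers":0,"tx":0,"ty":0,"tz":0,"rx":0,"ry":0,"rz":0},
  {"fingers":0,"tx":0,"ty":0,"tz":0,"rx":0,"ry":0,"rz":0},
])

```text
clock: 4.17
tool_pos: [0.5848, 0.1761, 0.1427]
eef_rot: [[0.046, 0.999, -0.0], [0.999, -0.046, -0.0], [-0.0, -0.0, -1.0]]
contact_force: [0.6, 0.5, 0.7]
gripper_width: 0.005
grasp_force: 0.0
```

Emit:
move_arm([
  {"fingers":0,"tx":0.05,"ty":0,"tz":0.15,"rx":0,"ry":0,"rz":0},
  {"fingers":0,"tx":0.05,"ty":0,"tz":0.15,"rx":0,"ry":0,"rz":0},
  {"fingers":0,"tx":0.02,"ty":0,"tz":0.15,"rx":0,"ry":0,"rz":0},
  {"fingers":0,"tx":0.02,"ty":0,"tz":0.15,"rx":0,"ry":0,"rz":0},
  {"fingers":0,"tx":0.02,"ty":0,"tz":0.1,"rx":0,"ry":0,"rz":0},
  {"fingers":0,"tx":0.02,"ty":0,"tz":0.1,"rx":0,"ry":0,"rz":0},
  {"fingers":0,"tx":0.02,"ty":0,"tz":0.1,"rx":0,"ry":0,"rz":0},
  {"fingers":0,"tx":0.02,"ty":0,"tz":0.1,"rx":0,"ry":0,"rz":0},
])

```text
clock: 4.83
tool_pos: [0.5859, 0.1878, 0.1034]
eef_rot: [[0.044, 0.999, 0.003], [0.999, -0.044, 0.003], [0.003, 0.003, -1.0]]
contact_force: [-0.1, 3.5, 6.0]
gripper_width: 0.006
grasp_force: 2.2
```

Emit:
move_arm([
  {"fingers":0,"tx":0,"ty":0,"tz":0.1,"rx":0,"ry":0,"rz":0},
  {"fingers":0,"tx":0,"ty":0,"tz":0.1,"rx":0,"ry":0,"rz":0},
  {"fingers":0,"tx":0,"ty":0,"tz":0,"rx":0,"ry":0,"rz":0},
])

```text
clock: 5.08
tool_pos: [0.5857, 0.1875, 0.0956]
eef_rot: [[0.044, 0.999, 0.002], [0.999, -0.044, 0.002], [0.002, 0.002, -1.0]]
contact_force: [-0.0, 4.0, 7.1]
gripper_width: 0.004
grasp_force: 3.6
```

Emit:
move_arm([
  {"fingers":0,"tx":0,"ty":0,"tz":-0.4,"rx":0,"ry":0,"rz":0},
  {"fingers":0,"tx":0,"ty":0,"tz":-0.8,"rx":0,"ry":0,"rz":0},
  {"fingers":0,"tx":0,"ty":0,"tz":-0.8,"rx":0,"ry":0,"rz":0},
  {"fingers":0.6,"tx":-0.3,"ty":0,"tz":-0.5,"rx":0,"ry":0,"rz":0},
  {"fingers":0.6,"tx":-0.7,"ty":0,"tz":-0.2,"rx":0,"ry":0,"rz":0},
  {"fingers":0.6,"tx":-0.8,"ty":0,"tz":0,"rx":0,"ry":0,"rz":0},
  {"fingers":0.6,"tx":-0.7,"ty":0,"tz":0,"rx":0,"ry":0,"rz":0},
  {"fingers":0.6,"tx":-0.5,"ty":0,"tz":0,"rx":0,"ry":0,"rz":0},
  {"fingers":0.6,"tx":-0.2,"ty":0,"tz":0,"rx":0,"ry":0,"rz":0},
  {"fingers":0.6,"tx":0,"ty":0,"tz":0,"rx":0,"ry":0,"rz":0},
  {"fingers":0.6,"tx":0,"ty":0,"tz":0,"rx":0,"ry":0,"rz":0},
  {"fingers":0.6,"tx":0,"ty":0,"tz":0,"rx":0,"ry":0,"rz":0},
])

```text
clock: 6.08
tool_pos: [0.579, 0.0598, 0.2024]
eef_rot: [[0.042, 0.999, -0.001], [0.999, -0.042, 0.001], [0.001, -0.001, -1.0]]
contact_force: [-0.3, -0.3, -0.5]
gripper_width: 0.565
grasp_force: 0.0
```

Run:
```python
from h import *
from plant import r
print(r.get_obs()["tool_pos"],r.get_obs()["contact_force"])
p,c,P=cloud(r,0,215,150,400)
cv2.imwrite("pics/w3.png",p[:,:,::-1])
def s(n,k):print(n,P[k].mean(0).round(4),P[k].min(0).round(3),P[k].max(0).round(3))
s("knob",(P[:,2]>.122)&(P[:,2]<.135)&(P[:,1]<.1))
s("paddle",(P[:,2]>.085)&(P[:,2]<.16)&(P[:,1]>.165))
s("box",(P[:,2]>.066)&(P[:,2]<.076))
print(r.get_obs()["tool_pos"],r.get_obs()["qpos"].round(2))
```

```text
[0.57900222 0.05979427 0.2023573 ] [-0.34884925 -0.25607717 -0.49052432]
knob [0.5822 0.0594 0.1251] [0.57  0.048 0.122] [0.594 0.071 0.127]
paddle [0.5896 0.1844 0.0955] [0.567 0.165 0.093] [0.613 0.204 0.098]
box [0.5854 0.1115 0.0702] [0.491 0.023 0.067] [0.679 0.184 0.076]
[0.57904073 0.06003785 0.20244427] [ 0.35  0.42 -0.7   1.75  0.3   1.08 -0.49]
```

View pics/w3.png

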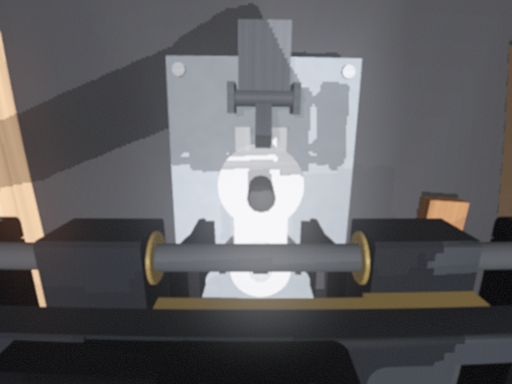

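Paddle is level (z about 0.095), so the pawl is up and its nose is clear of the notch. The knob is at (0.582, 0.059), about (261,190) in the picture; descend around it.

Emit:
move_arm([
  {"fingers":0.6,"tx":0,"ty":0.07,"tz":0.3,"rx":0,"ry":0,"rz":0},
  {"fingers":0.6,"tx":0,"ty":0,"tz":0.5,"rx":0,"ry":0,"rz":0},
  {"fingers":0.6,"tx":0,"ty":0,"tz":0.5,"rx":0,"ry":0,"rz":0},
  {"fingers":0.6,"tx":0,"ty":0,"tz":0.5,"rx":0,"ry":0,"rz":0},
  {"fingers":0.6,"tx":0,"ty":0,"tz":0.5,"rx":0,"ry":0,"rz":0},
  {"fingers":0.6,"tx":0,"ty":0,"tz":0.3,"rx":0,"ry":0,"rz":0},
  {"fingers":0.6,"tx":0,"ty":0,"tz":0.2,"rx":0,"ry":0,"rz":0},
  {"fingers":0.6,"tx":0,"ty":0,"tz":0,"rx":0,"ry":0,"rz":0},
  {"fingers":0.6,"tx":0,"ty":0,"tz":0,"rx":0,"ry":0,"rz":0},
])

```text
clock: 6.88
tool_pos: [0.5824, 0.0584, 0.0906]
eef_rot: [[0.044, 0.999, 0.0], [0.999, -0.044, 0.0], [0.0, 0.0, -1.0]]
contact_force: [0.4, 0.2, 0.8]
gripper_width: 0.599
grasp_force: 0.0
```

Emit:
move_arm([
  {"fingers":0.2,"tx":0,"ty":0,"tz":0,"rx":0,"ry":0,"rz":0},
  {"fingers":0.2,"tx":0,"ty":0,"tz":0,"rx":0,"ry":0,"rz":0},
  {"fingers":0.2,"tx":0,"ty":0,"tz":0,"rx":0,"ry":0,"rz":0},
  {"fingers":0.2,"tx":0,"ty":0,"tz":0,"rx":0,"ry":0,"rz":0},
  {"fingers":0.2,"tx":0,"ty":0,"tz":0,"rx":0,"ry":0,"rz":0},
  {"fingers":0.2,"tx":0,"ty":0,"tz":0,"rx":0,"ry":0,"rz":0},
], newtons=5)

```text
clock: 7.38
tool_pos: [0.5822, 0.0577, 0.0909]
eef_rot: [[0.045, 0.999, 0.0], [0.999, -0.045, -0.0], [-0.0, 0.0, -1.0]]
contact_force: [-0.4, 0.2, 1.8]
gripper_width: 0.276
grasp_force: 5.0
```

Emit:
move_arm([
  {"fingers":0.2,"tx":0,"ty":0.04,"tz":0,"rx":0,"ry":0,"rz":0},
  {"fingers":0.2,"tx":0,"ty":0.04,"tz":0,"rx":0,"ry":0,"rz":0},
  {"fingers":0.2,"tx":0,"ty":0.04,"tz":0,"rx":0,"ry":0,"rz":0},
  {"fingers":0.2,"tx":0,"ty":0,"tz":0,"rx":0,"ry":0,"rz":0},
])

```text
clock: 7.72
tool_pos: [0.5872, 0.058, 0.0908]
eef_rot: [[0.044, 0.999, 0.0], [0.999, -0.044, 0.0], [0.0, 0.0, -1.0]]
contact_force: [-2.9, 1.5, 5.2]
gripper_width: 0.275
grasp_force: 5.0
```

Emit:
move_arm([
  {"fingers":0.2,"tx":0,"ty":0.04,"tz":0,"rx":0,"ry":0,"rz":0},
  {"fingers":0.2,"tx":0,"ty":0.04,"tz":0,"rx":0,"ry":0,"rz":0},
  {"fingers":0.2,"tx":0,"ty":0,"tz":0,"rx":0,"ry":0,"rz":0},
])

```text
clock: 7.97
tool_pos: [0.5905, 0.0578, 0.0907]
eef_rot: [[0.044, 0.999, 0.001], [0.999, -0.044, 0.001], [0.001, 0.001, -1.0]]
contact_force: [-2.3, 2.0, 4.9]
gripper_width: 0.27
grasp_force: 5.0
```

Emit:
move_arm([
  {"fingers":0.2,"tx":0,"ty":0.04,"tz":0,"rx":0,"ry":0,"rz":-0.1},
  {"fingers":0.2,"tx":0,"ty":0.04,"tz":0,"rx":0,"ry":0,"rz":0},
  {"fingers":0.2,"tx":0,"ty":0,"tz":0,"rx":0,"ry":0,"rz":0},
])

```text
clock: 8.22
tool_pos: [0.5937, 0.0576, 0.0906]
eef_rot: [[0.036, 0.999, 0.001], [0.999, -0.036, 0.001], [0.001, 0.001, -1.0]]
contact_force: [-2.0, 1.8, 4.5]
gripper_width: 0.274
grasp_force: 5.0
```

Emit:
move_arm([
  {"fingers":0.2,"tx":0,"ty":0.03,"tz":0,"rx":0,"ry":0,"rz":0},
  {"fingers":0.2,"tx":0,"ty":0.03,"tz":0,"rx":0,"ry":0,"rz":0},
  {"fingers":0.2,"tx":0,"ty":0,"tz":0,"rx":0,"ry":0,"rz":0},
])

```text
clock: 8.47
tool_pos: [0.596, 0.0573, 0.0905]
eef_rot: [[0.036, 0.999, 0.0], [0.999, -0.036, 0.0], [0.0, 0.0, -1.0]]
contact_force: [-2.3, 0.9, 3.9]
gripper_width: 0.271
grasp_force: 5.0
```

No stop after 0.15 rad, with only friction felt: clockwise is the free way. Swivelling on along the arc.

Emit:
move_arm([
  {"fingers":0.2,"tx":-0.018,"ty":0.097,"tz":0,"rx":0,"ry":0,"rz":0.5},
  {"fingers":0.2,"tx":-0.018,"ty":0.097,"tz":0,"rx":0,"ry":0,"rz":0.5},
  {"fingers":0.2,"tx":-0.018,"ty":0.097,"tz":0,"rx":0,"ry":0,"rz":0.5},
  {"fingers":0.2,"tx":-0.018,"ty":0.097,"tz":0,"rx":0,"ry":0,"rz":0.5},
  {"fingers":0.2,"tx":-0.018,"ty":0.097,"tz":0,"rx":0,"ry":0,"rz":0.5},
  {"fingers":0.2,"tx":-0.018,"ty":0.097,"tz":0,"rx":0,"ry":0,"rz":0.5},
  {"fingers":0.2,"tx":-0.018,"ty":0.097,"tz":0,"rx":0,"ry":0,"rz":0.5},
  {"fingers":0.2,"tx":-0.018,"ty":0.097,"tz":0,"rx":0,"ry":0,"rz":0.5},
])

```text
clock: 9.13
tool_pos: [0.625, 0.0458, 0.0905]
eef_rot: [[0.377, 0.926, -0.0], [0.926, -0.377, -0.0], [-0.0, -0.0, -1.0]]
contact_force: [-2.7, 1.9, 3.4]
gripper_width: 0.272
grasp_force: 5.0
```

Emit:
move_arm([
  {"fingers":0.2,"tx":-0.03,"ty":0.154,"tz":0,"rx":0,"ry":0,"rz":0.8},
  {"fingers":0.2,"tx":-0.03,"ty":0.154,"tz":0,"rx":0,"ry":0,"rz":0.8},
  {"fingers":0.2,"tx":-0.03,"ty":0.154,"tz":0,"rx":0,"ry":0,"rz":0.8},
  {"fingers":0.2,"tx":-0.03,"ty":0.154,"tz":0,"rx":0,"ry":0,"rz":0.8},
  {"fingers":0.2,"tx":-0.03,"ty":0.154,"tz":0,"rx":0,"ry":0,"rz":0.8},
  {"fingers":0.2,"tx":-0.03,"ty":0.154,"tz":0,"rx":0,"ry":0,"rz":0.8},
  {"fingers":0.2,"tx":-0.03,"ty":0.154,"tz":0,"rx":0,"ry":0,"rz":0.8},
  {"fingers":0.2,"tx":0,"ty":0,"tz":0,"rx":0,"ry":0,"rz":0},
])

```text
clock: 9.8
tool_pos: [0.6564, 0.0131, 0.0905]
eef_rot: [[0.768, 0.64, 0.001], [0.64, -0.768, -0.002], [-0.001, 0.002, -1.0]]
contact_force: [-1.7, -1.9, 3.8]
gripper_width: 0.271
grasp_force: 5.0
```

Emit:
move_arm([
  {"fingers":0.2,"tx":-0.03,"ty":0.154,"tz":0,"rx":0,"ry":0,"rz":0.8},
  {"fingers":0.2,"tx":-0.03,"ty":0.154,"tz":0,"rx":0,"ry":0,"rz":0.8},
  {"fingers":0.2,"tx":-0.03,"ty":0.154,"tz":0,"rx":0,"ry":0,"rz":0.8},
  {"fingers":0.2,"tx":-0.03,"ty":0.154,"tz":0,"rx":0,"ry":0,"rz":0.8},
  {"fingers":0.2,"tx":-0.03,"ty":0.154,"tz":0,"rx":0,"ry":0,"rz":0.8},
  {"fingers":0.2,"tx":-0.03,"ty":0.154,"tz":0,"rx":0,"ry":0,"rz":0.8},
  {"fingers":0.2,"tx":0,"ty":0,"tz":0,"rx":0,"ry":0,"rz":0},
  {"fingers":0.2,"tx":0,"ty":0,"tz":0,"rx":0,"ry":0,"rz":0},
])

```text
clock: 10.47
tool_pos: [0.6674, -0.022, 0.0904]
eef_rot: [[0.961, 0.277, -0.001], [0.277, -0.961, -0.003], [-0.002, 0.002, -1.0]]
contact_force: [-3.9, -2.5, 5.2]
gripper_width: 0.272
grasp_force: 5.0
```

Emit:
move_arm([
  {"fingers":0.6,"tx":0,"ty":0,"tz":0,"rx":0,"ry":0,"rz":0},
  {"fingers":0.6,"tx":0,"ty":0,"tz":0,"rx":0,"ry":0,"rz":0},
  {"fingers":0.6,"tx":0,"ty":0,"tz":0,"rx":0,"ry":0,"rz":0},
  {"fingers":0.6,"tx":0,"ty":0,"tz":0,"rx":0,"ry":0,"rz":0},
  {"fingers":0.6,"tx":0,"ty":0,"tz":-0.3,"rx":0,"ry":0,"rz":0},
  {"fingers":0.6,"tx":0,"ty":0,"tz":-0.7,"rx":0,"ry":0,"rz":0},
  {"fingers":0.6,"tx":0,"ty":0,"tz":-0.8,"rx":0,"ry":0,"rz":0},
  {"fingers":0.6,"tx":0,"ty":0,"tz":-0.8,"rx":0,"ry":0,"rz":0},
  {"fingers":0.6,"tx":0,"ty":0,"tz":-0.8,"rx":0,"ry":0,"rz":0},
  {"fingers":0.6,"tx":0,"ty":0,"tz":-0.3,"rx":0,"ry":0,"rz":0},
  {"fingers":0.6,"tx":0,"ty":0,"tz":0,"rx":0,"ry":0,"rz":0},
  {"fingers":0.6,"tx":0,"ty":0,"tz":0,"rx":0,"ry":0,"rz":0},
])

```text
clock: 11.47
tool_pos: [0.6679, -0.0202, 0.2391]
eef_rot: [[0.961, 0.275, 0.001], [0.275, -0.961, -0.0], [0.001, 0.001, -1.0]]
contact_force: [-0.4, -0.4, -0.4]
gripper_width: 0.603
grasp_force: 0.0
```

Run:
```python
from h import *
from plant import r
o=r.get_obs();print(o["clock"],o["tool_pos"],o["contact_force"])
p,d=r.camera("scene");a=cv2.resize(p[130:260,200:340,::-1],None,fx=4,fy=4,interpolation=cv2.INTER_CUBIC)
cv2.imwrite("pics/s9.png",a)
```

```text
11.4667 [ 0.66789795 -0.02021564  0.23907805] [-0.4006231  -0.37556909 -0.41716925]
```

View pics/s9.png

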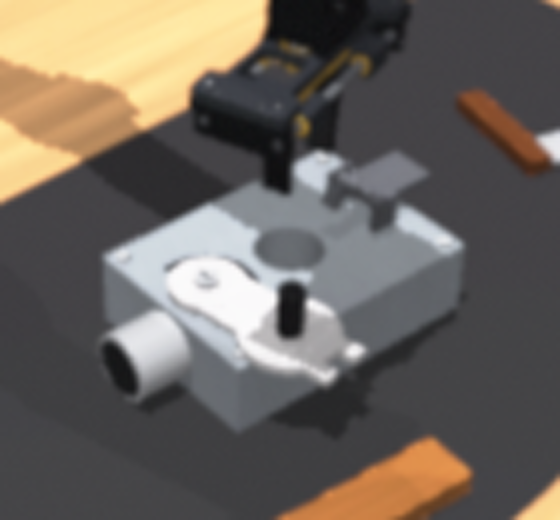

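The close-up shows the port hole uncovered at (290,248), the cover swung about 82° over the side with the knob at (291,310), and the paddle level at (395,175). The gripper is clear of everything.

```bash
python3 -c "
from plant import r
print(r.close_job())"
```

```text
the job is handed in; nothing more can be done
None
```

The dust port is wide open: I pressed the pawl up and it stayed up, then swivelled the cover about 82° clockwise without meeting the stop; the robot touched nothing else, and I handed the job in after about 11.5 s.

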